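# Close up a telephone block frame

### The arm

A 6-joint arm with a two-finger parallel gripper is mounted at the origin on a cart in front of the work surface, level with it; the furniture and walls round the work are solid. World frame = base frame: x ahead of the robot, y to its left, z up, the work surface at z = 0. Lengths are in mm, angles in rad, forces in N, time in s.
With the tool pointing down it reaches from about 350 to 975 mm from the base axis. Payload 7.1 kg.
Tool frame: the origin (TCP) lies at the very end of the fingers, on their centre line; the grasp point (between the pads) lies 19 mm behind it (ctrl.grasp_offset is the distance from the TCP to the grasp point, in mm); z points along the fingers, y is the line along which they close (so a half turn about z gives the same grasp; the last joint's range is limited). The gripper opens to 88 mm and grips with 3 to 60 N. Pads are 20 mm wide; open, the fingers measure 115 mm over their backs; the gripper's body (75 mm by 178 mm) begins 61 mm behind the grasp point.
Start: joints at [1.188, 0.423, 1.63, -0, 1.089, -0.019], TCP at [222.36, 584.09, 222.675] pointing down, gripper open.
Joint ranges: [-3, 3], [-0.9, 2.11], [0.09, 2.58], [-1.31, 4.45], [0.11, 2.69], [-2.54, 2.54]. Speed limits (rad/s): [2.39, 2.39, 3.01, 3.14, 3.14, 3.14].

### API

Orientations are given as a rotation vector (axis times angle).
In Python, from workcell import ctrl, viewer, ticket, models gives the robot as it stands.
- The arm moves only by the tool play_rows, never from a script. Its arguments are lists of equal length, an entry for each row: "dp": the shift along the world's x, y, z in mm, a list of three; "yaw": the turn about the world's z in degrees. In form: {"dp": [[tx, ty, tz], ...], "yaw": [yaw, ...]}. A call has 1 to 8 rows; each row shifts and turns the commanded pose from where the row before left it; what a row does not reach is not made up. A row lasts 1/12 s, in which the tool goes at most 41.7 mm and 7.16 degrees, less where a joint would pass 70% of its speed; a pose out of reach is approached as far as the arm can. A call is refused whole if a number of a shift passes 41.7 or a number of a turn 7.16, either way. A call with a gripper value outside its range is refused whole. "gripper" is the closure, from 0 (fully open) to 1 (shut), set as the call begins (left out, the last holds). The fingers move at their own pace and stop on an object; the grip force is fixed at half the most. Time passes only in rows, so rows that do not move let the fingers close. It gives the time, the measured TCP pose, the force, the opening and the grip force at its end, in the units of the state.
- ctrl.get_obs(): the state, without advancing time (a new reading comes with each control period).
- viewer.get_image(name): name is "scene" or "top"; returns a dict with "pixels" (420x560x3 uint8, red, green, blue), "range_z" (420x560 float32, mm along the optical axis (not along the pixel's ray), 0 where there is no reading), "fx", "fy", "cx", "cy" (pixels), "T" (4x4, takes a point from camera to world coordinates). Camera axes: x right, y up, looking along -z (the intrinsics and any distortion apply to the point x, -y, -z); pixel columns grow to the right and rows downward; lengths in mm; the calibration is good to about 2 mm. A picture is of the moment at which its call begins.
- ticket.close_job(): hands the job in; it is judged then, once.
Trained networks look in a picture, given as the dict that the camera call returned (one of the last four; its "shot" number tells which), for a name from the list of things; names that differ only in an ending like _2 or _b are one class to them, and where a whole thing is asked for, a point or a joint stands for the part that bears it (a point fixed in the world has none). Each returns a list of dicts, best first, with "conf" (0 to 1); they miss things now and then, are a little off and sometimes report something else, mostly with a low value. They report only what shows in the picture. A call takes as long as a camera call.
- models.look_for(picture, name): "bbox" ([centre column, centre row, width, height] in pixels, round what is visible of it).
- models.landmark_of(picture, name): "location" ([column, row] in pixels: a listed point, or the origin of a listed thing).
The state is a dict: "t": time; "qpos": joint angles; "qvel": joint speeds; "joint_torque": joint torques, N m; "ee_pos": TCP position; "orientation": TCP orientation; "ft_force": force on the tool from outside, world axes, zero at the start; "moment": the same for the moment, N m; "width": finger opening in mm; "grasp_force": force on a finger pad.
Only numpy, scipy, OpenCV 4.12 (cv2) and the standard library are available. Lean on these libraries where they do the work, as an engineer would, in place of code of your own. Each camera call takes 0.05 s, during which the arm holds its last target. There are 200 camera calls.

### The job

Close up the telephone block frame: run the closed fingertips lightly along the row of modules to fold all six hinged label strips down flat, and press the one end module that still stands proud down until it is home, level with the rest. Touch only: do not shove, lift or press hard on the frame, and leave the tools and other things lying about as they are.

Things in the scene. Friction and masses are not known exactly. Their poses are not given: they have to be found in the camera images.
- block_frame: Loose steel frame (165 x 124 x 47 mm, about 1.1 kg) lying on its back on the bench, any way round, held only by its weight. It carries a row of six ivory telephone modules. Origin: centre of its underside. x: along the row (module pitch 22.5 mm), the way the strips fold shut; y: along each module's 124 mm length; z: up. Each module has one thin hinged label strip.
- row_start (a point): Hinge line of strip 1 (most -x) at mid-length (frame y = 0), 45 mm above the bench: the level of shut strips' upper faces on modules that are home. Each strip is hinged on its module's -x edge and folds towards +x: a stroke from here to row_end shuts them, the reverse jams them open. A fingertip coming in below this level butts on strip 1's round hinge edge and shoves the frame.
- row_end (a point): Where the free edge of strip 6 (most +x) lies, at mid-length, when strip 6 is shut and the end module home: same level, 131.5 mm from row_start along the frame's +x. Strips: grey plate with blank paper insert, 19 mm from hinge to free edge, 106 mm long (y), 2.4 mm thick, 3.5 mm apart when shut; hinge friction 0.006 N m, so they stay as left; smooth, slippery faces.
- end_module (a joint): Height in m by which the sixth module (at row_end) still stands proud of its clipped-in place, its strip with it: 0 = home, level with the other five; it starts 4 to 7 mm proud. It slides straight down between the frame's rails under about 7 N, pressed on its middle (121 mm from row_start along the row; through the shut strip is fine), and stays where it is left.
- strip_1 (a joint): Opening angle of label strip 1 (1 = at row_start, 6 = at row_end): 0 = shut flat on its module, 1.57 = standing upright, opening stop at 1.9; starts between 0.6 and 1.7. Its hinge line is 0 mm from row_start along the frame's +x, 44 mm above the bench.
- strip_2 (a joint): Opening angle of label strip 2 (1 = at row_start, 6 = at row_end): 0 = shut flat on its module, 1.57 = standing upright, opening stop at 1.9; starts between 0.6 and 1.7. Its hinge line is 22.5 mm from row_start along the frame's +x, 44 mm above the bench.
- strip_3 (a joint): Opening angle of label strip 3 (1 = at row_start, 6 = at row_end): 0 = shut flat on its module, 1.57 = standing upright, opening stop at 1.9; starts between 0.6 and 1.7. Its hinge line is 45 mm from row_start along the frame's +x, 44 mm above the bench.
- strip_4 (a joint): Opening angle of label strip 4 (1 = at row_start, 6 = at row_end): 0 = shut flat on its module, 1.57 = standing upright, opening stop at 1.9; starts between 0.6 and 1.7. Its hinge line is 67.5 mm from row_start along the frame's +x, 44 mm above the bench.
- strip_5 (a joint): Opening angle of label strip 5 (1 = at row_start, 6 = at row_end): 0 = shut flat on its module, 1.57 = standing upright, opening stop at 1.9; starts between 0.6 and 1.7. Its hinge line is 90 mm from row_start along the frame's +x, 44 mm above the bench.
- strip_6 (a joint): Opening angle of label strip 6 (1 = at row_start, 6 = at row_end): 0 = shut flat on its module, 1.57 = standing upright, opening stop at 1.9; starts between 0.6 and 1.7. Its hinge line is 112.5 mm from row_start along the frame's +x, 44 mm above the bench (plus the value of end_module).
- punch_tool: Yellow punch-down tool 29 x 178 x 30 mm lying beside the frame (about 100 mm from the row's centre line). Origin: centre of its underside; long axis y. Leave it alone.
- screwdriver_b: Small blue screwdriver 21 x 160 x 21 mm lying on the other side of the frame (about 100 mm from the row's centre line). Origin: centre of its underside; long axis y. Leave it alone.
- elec_tape: Roll of black tape, 62 mm across, 19 mm high, lying flat at the right. Origin: centre of its underside. Leave it alone.
- torch: Grey pocket torch 40 x 111 x 34 mm lying at the left. Origin: centre of its underside; long axis y. Leave it alone.
- screwdriver_a: Red screwdriver 25 x 195 x 25 mm lying at the left. Origin: centre of its underside; long axis y. Leave it alone.
- marker: White and red marker pen 17 x 135 x 16 mm lying at the left, near the bench's front edge. Origin: centre of its underside; long axis y. Leave it alone.

How it is judged:
By the outcome, as a careful person would: the job done as asked, in the order asked, and still so for the second after the job is handed in, with the robot touching nothing.
It also fails if it takes over 42 s, if anything falls off the work surface, if the arm or the gripper's body presses on something with over 40 N, if the wrist force passes 120 N, or if a joint passes its speed limit or range.

## Working session

There is one attempt and no reset: what is moved stays moved. The work goes in short steps, Python scripts to look and compute and a tool call to move; the robot and the scene stay as the last step left them, time stands still between calls to the robot, and variables do not carry over. Pictures are saved under pics/ and viewed, at most 10 in all, crops included, and the job is handed in when it is done.

Besides the shell and the picture viewer there is one more tool, called after "Emit:" as name(argument=value, ...), one argument or row to a line, values as JSON. play_rows: Moves the arm, as the interface text tells. Its arguments: {"type":"object","properties":{"dp":{"type":"array"},"yaw":{"type":"array"},"gripper":{"type":"number"}},"required":["dp","yaw"]}

```bash
mkdir -p pics
cat > h.py <<'E'
import numpy as np, cv2
from workcell import ctrl, viewer, ticket, models
def w(p,c,r,z=None):
    # pixel -> world; with z: intersect plane, else use range
    d=np.array([(c-p["cx"])/p["fx"],-(r-p["cy"])/p["fy"],-1.]);T=np.array(p["T"])
    if z is None: k=p["range_z"][int(round(r)),int(round(c))]
    else: k=(z-T[2,3])/(T[:3,:3]@d)[2]
    return (T[:3,:3]@(d*k)+T[:3,3]).round(1)
def save(p,n): cv2.imwrite(n,cv2.cvtColor(p["pixels"],cv2.COLOR_RGB2BGR))
E
python3 - <<'E'
from h import *
for n in("top","scene"):
    p=viewer.get_image(n);save(p,f"pics/{n}1.png");print(n,p.keys(),np.array(p["T"]).round(2).tolist(),p["fx"])
    for k,z in(("row_start",45),("row_end",45),("block_frame",0),("punch_tool",0),("screwdriver_b",0)):
        for l in models.landmark_of(p,k)[:2]: print(k,l["location"],round(l["conf"],2),w(p,*l["location"],z=z))
    print(models.look_for(p,"block_frame")[:1])
print(ctrl.get_obs())
E
```

```text
top dict_keys(['pixels', 'range_z', 'fx', 'fy', 'cx', 'cy', 'T', 'shot']) [[-0.02, 0.98, -0.18, 272.32], [-1.0, -0.02, 0.01, -90.39], [0.0, 0.18, 0.98, 1308.37], [0.0, 0.0, 0.0, 1.0]] 470.89217196962716
row_start [281.5, 194.5] 0.82 [ 557.3 -134.5   45. ]
row_end [328.7, 196.8] 0.97 [ 547.8 -264.    45. ]
block_frame [304.3, 200.9] 0.9 [ 547.4 -200.3    0. ]
punch_tool [302.5, 165.2] 0.84 [ 652.5 -199.1    0. ]
screwdriver_b [153.8, 228.2] 0.91 [479.1 224.9   0. ]
screwdriver_b [307.6, 235.1] 0.72 [ 449.3 -205.8    0. ]
[{'bbox': [304.6, 198.2, 57.9, 49.7], 'conf': 0.85}]
scene dict_keys(['pixels', 'range_z', 'fx', 'fy', 'cx', 'cy', 'T', 'shot']) [[0.57, 0.37, -0.73, -688.41], [-0.82, 0.25, -0.51, -940.67], [-0.0, 0.89, 0.45, 788.26], [0.0, 0.0, 0.0, 1.0]] 478.24929648214055
row_start [300.0, 208.7] 0.88 [ 549.4 -129.2   45. ]
row_end [334.6, 218.3] 0.6 [ 555.1 -263.4   45. ]
block_frame [318.5, 224.1] 0.84 [ 561.7 -198.     0. ]
punch_tool [407.2, 259.2] 0.69 [ 523.5 -536.2    0. ]
punch_tool [336.0, 216.0] 0.5 [ 648.5 -217.8    0. ]
screwdriver_b [210.9, 197.9] 0.6 [507.8 253.9   0. ]
screwdriver_b [305.1, 240.3] 0.47 [ 443.1 -219.8    0. ]
[{'bbox': [316.1, 216.6, 58.6, 36.1], 'conf': 0.58}]
{'t': 0.7, 'qpos': array([ 1.18798917e+00,  4.23073444e-01,  1.62986554e+00,  2.08953070e-05,
        1.08859061e+00, -1.89900868e-02]), 'qvel': array([ 2.38474901e-05, -7.34032213e-04, -1.60112430e-03, -2.13313648e-03,
        1.86244520e-04, -7.14676383e-04]), 'joint_torque': array([ 9.17140096e-04, -5.44432318e+01, -2.73995501e+01,  6.44147932e-02,
        1.67434907e-02, -3.98233510e-05]), 'ee_pos': array([222.37106957, 584.11349637, 222.70522005]), 'orientation': array([-5.68349899e-01, -3.08974883e+00, -1.02854001e-04]), 'ft_force': array([-0.2345984 , -0.21001117, -0.5793189 ]), 'moment': array([ 0.01513813,  0.01147898, -0.00208778]), 'grasp_force': 0.0, 'width': 87.64244322524847}
```

Run:
```python
import cv2,numpy as np
a=cv2.imread("pics/top1.png")[140:260,235:375];b=cv2.imread("pics/scene1.png")[160:280,250:390]
r=lambda i:cv2.resize(i,None,fx=2.85,fy=2.85,interpolation=cv2.INTER_CUBIC)
o=np.hstack([r(a),r(b)]);o2=np.hstack([cv2.imread(f"pics/{n}1.png") for n in("top","scene")]);o2=cv2.resize(o2,(798,240))
cv2.imwrite("pics/c1.png",np.vstack([o,o2]))
```

```text
(no output)
```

View pics/c1.png

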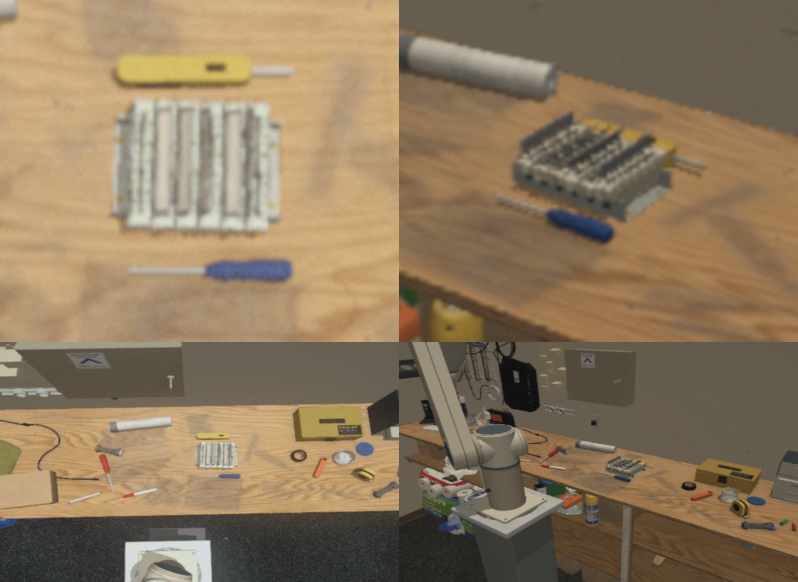

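Run:
```python
from h import *
for n in("top","scene"):
    p=viewer.get_image(n)
    print(n,*[ (k,w(p,*models.landmark_of(p,k)[0]["location"],z=45)) for k in("row_start","row_end")])
    H,W=p["range_z"].shape;c,r=np.meshgrid(np.arange(W),np.arange(H));k=p["range_z"]
    d=np.stack([(c-p["cx"])/p["fx"]*k,-(r-p["cy"])/p["fy"]*k,-k],-1);T=np.array(p["T"])
    P=(d@T[:3,:3].T+T[:3,3]);m=(k>0)&(abs(P[...,0]-550)<85)&(abs(P[...,1]+199)<105)
    b=m&(P[...,2]<12);print("bench z",np.median(P[b][:,2]))
    f=m&(P[...,2]>35);q=P[f]
    for lo,hi in((33,80),(38,52)):
        g=P[m&(P[...,2]>lo)&(P[...,2]<hi)];g=g[(abs(g[:,0]-550)<70)]
        print(cv2.minAreaRect(g[:,:2].astype(np.float32)),len(g),g.min(0).round(),g.max(0).round())
    if n=="top":
        # height profile along image columns
        for cc in range(270,340,1):
            z=P[185:212,cc];z=z[(abs(z[:,0]-550)<35)]
            if len(z): print(cc,np.median(z[:,1]).round(),np.percentile(z[:,2],[20,50,90]).round())
```

```text
top ('row_start', array([ 547.1, -129. ,   45. ])) ('row_end', array([ 542.4, -267.9,   45. ]))
bench z 0.5124795151633634
((550.515380859375, -198.4147186279297), (134.68905639648438, 131.48709106445312), 86.5560531616211) 2133 [ 482. -268.   33.] [ 619. -128.   73.]
((550.59765625, -198.2454376220703), (134.20570373535156, 131.3484344482422), 86.5452880859375) 1319 [ 483. -268.   38.] [ 619. -129.   52.]
270 -103.0 [-2.  1.  3.]
271 -106.0 [-2.  0.  3.]
272 -109.0 [-2.  0.  3.]
273 -111.0 [-1. -0.  3.]
274 -114.0 [-2.  1.  3.]
275 -117.0 [-1.  1.  5.]
276 -120.0 [2. 4. 6.]
277 -123.0 [-0.  2.  5.]
278 -126.0 [1. 2. 5.]
279 -129.0 [-0.  1.  5.]
280 -131.0 [ 1.  4. 39.]
281 -132.0 [61. 63. 66.]
282 -136.0 [38. 41. 45.]
283 -139.0 [38. 41. 44.]
284 -141.0 [37. 39. 43.]
285 -144.0 [37. 39. 42.]
286 -147.0 [38. 40. 44.]
287 -150.0 [40. 41. 43.]
288 -153.0 [ 3. 36. 41.]
289 -155.0 [41. 44. 47.]
290 -158.0 [46. 48. 50.]
291 -160.0 [47. 49. 53.]
292 -163.0 [49. 52. 54.]
293 -165.0 [51. 52. 56.]
294 -168.0 [54. 55. 57.]
295 -171.0 [41. 52. 60.]
296 -175.0 [25. 38. 40.]
297 -177.0 [38. 42. 4
[... 768 characters left out ...]
. 45. 48.]
329 -268.0 [ 2.  8. 45.]
330 -273.0 [-0.  1.  5.]
331 -276.0 [0. 3. 6.]
332 -279.0 [-1.  2.  4.]
333 -282.0 [-2. -0.  3.]
334 -285.0 [-1.  1.  3.]
335 -288.0 [-2.  0.  4.]
336 -291.0 [-2.  1.  3.]
337 -293.0 [-3. -0.  3.]
338 -296.0 [-2.  0.  4.]
339 -299.0 [-3. -1.  4.]
scene ('row_start', array([ 548. , -133.9,   45. ])) ('row_end', array([ 559. , -258.9,   45. ]))
bench z -637.7693313621861
((549.5631103515625, -196.00143432617188), (140.59329223632812, 137.32073974609375), 87.56688690185547) 936 [ 480. -268.   33.] [ 618. -124.   71.]
((549.8306884765625, -196.65374755859375), (140.13780212402344, 137.18798828125), 86.59223937988281) 614 [ 480. -268.   38.] [ 618. -124.   52.]
```

Emit:
play_rows(
  dp=[
    [16.7, -34.5, 0],
    [16.7, -34.5, 0],
    [16.7, -34.5, 0],
    [16.7, -34.5, 0],
    [16.7, -34.5, 0],
    [16.7, -34.5, 0],
    [16.7, -34.5, 0],
    [16.7, -34.5, 0],
  ],
  yaw=[-3.63, -3.63, -3.63, -3.63, -3.63, -3.63, -3.63, -3.63],
  gripper=1,
)

```text
t: 1.67
ee_pos: [356.4, 306.5, 222.9]
orientation: [1.329, 2.847, 0.001]
ft_force: [0.9, -0.5, -0.1]
width: 38.4
grasp_force: 0.0
```

Emit:
play_rows(
  dp=[
    [16.7, -34.5, 0],
    [16.7, -34.5, 0],
    [16.7, -34.5, 0],
    [16.7, -34.5, 0],
    [16.7, -34.5, 0],
    [16.7, -34.5, 0],
    [16.7, -34.5, 0],
    [16.7, -34.5, 0],
  ],
  yaw=[-3.63, -3.63, -3.63, -3.63, -3.63, -3.63, -3.63, -3.63],
)

```text
t: 2.33
ee_pos: [490.2, 30.2, 223.0]
orientation: [2.0, 2.422, 0.001]
ft_force: [1.1, 0.6, 0.7]
width: 0.7
grasp_force: 0.0
```

Emit:
play_rows(
  dp=[
    [16.7, -34.5, -20],
    [16.7, -34.5, -20],
    [16.7, -34.5, -20],
    [16.7, -34.5, -20],
    [0, 0, 0],
    [0, 0, 0],
  ],
  yaw=[-3.63, -3.63, -3.63, -3.63, 0, 0],
)

```text
t: 2.83
ee_pos: [553.6, -102.4, 144.1]
orientation: [-2.289, -2.149, 0.002]
ft_force: [0.0, 0.6, 0.5]
width: 0.4
grasp_force: 0.0
```

Run:
```python
from h import *
p=viewer.get_image("scene");save(p,"pics/s2.png");cv2.imwrite("pics/s2c.png",cv2.resize(cv2.imread("pics/s2.png")[130:270,230:400],None,fx=4,fy=4,interpolation=cv2.INTER_CUBIC))
o=ctrl.get_obs();print(o["ee_pos"],o["ft_force"],o["t"])
```

```text
[ 553.51210793 -101.26535998  145.03370508] [-0.75302315 -0.11393772  0.48980913] 2.8833
```

View pics/s2c.png

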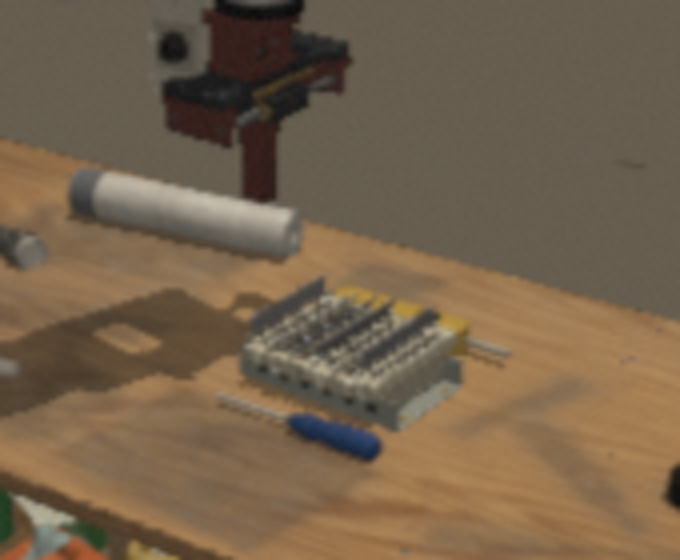

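Emit:
play_rows(
  dp=[
    [0, 0, -30],
    [0, 0, -30],
    [0, 0, -20],
    [0, 0, -8],
    [0, 0, 0],
    [0, 0, 0],
  ],
  yaw=[0, 0, 0, 0, 0, 0],
)

```text
t: 3.38
ee_pos: [554.4, -100.2, 58.6]
orientation: [2.285, 2.155, 0.001]
ft_force: [-0.0, -1.1, 0.2]
width: 0.2
grasp_force: 0.0
```

Emit:
play_rows(
  dp=[
    [-0.5, -9.6, 0],
    [-0.5, -9.6, 0],
    [-0.5, -9.6, 0],
    [-0.5, -9.6, 0],
    [-0.5, -9.6, 0],
    [-0.5, -9.6, 0],
    [-0.5, -9.6, 0],
    [-0.5, -9.6, 0],
  ],
  yaw=[0, 0, 0, 0, 0, 0, 0, 0],
)

```text
t: 4.05
ee_pos: [549.8, -178.9, 57.5]
orientation: [-2.288, -2.153, 0.0]
ft_force: [-0.2, 1.1, 0.2]
width: 0.5
grasp_force: 0.2
```

Emit:
play_rows(
  dp=[
    [-0.5, -9.6, 0],
    [-0.5, -9.6, 0],
    [-0.5, -9.6, 0],
    [-0.5, -9.6, 0],
    [-0.5, -9.6, 0],
    [-0.5, -9.6, 0],
    [-0.5, -9.6, 0],
    [-0.5, -9.6, 0],
  ],
  yaw=[0, 0, 0, 0, 0, 0, 0, 0],
)

```text
t: 4.72
ee_pos: [545.9, -255.4, 57.6]
orientation: [-2.287, -2.154, 0.0]
ft_force: [-1.0, 0.5, 0.8]
width: 0.5
grasp_force: 0.1
```

Emit:
play_rows(
  dp=[
    [0, 0, 20],
    [0, 30, 30],
    [0, 40, 0],
    [0, 40, 0],
    [0, 40, 0],
    [0, 0, 0],
    [0, 0, 0],
  ],
  yaw=[0, 0, 0, 0, 0, 0, 0],
)

```text
t: 5.3
ee_pos: [546.1, -103.7, 107.2]
orientation: [2.283, 2.158, -0.0]
ft_force: [0.5, -0.3, -0.5]
width: 0.4
grasp_force: 0.0
```

```bash
cat > prof.py <<'E'
from h import *
import sys
o=ctrl.get_obs();print(o["t"],o["ee_pos"].round(1),o["ft_force"].round(1))
p=viewer.get_image("top");save(p,"pics/%s.png"%sys.argv[1])
print(*[(k,w(p,*models.landmark_of(p,k)[0]["location"],z=45)) for k in("row_start","row_end")])
H,W=p["range_z"].shape;c,r=np.meshgrid(np.arange(W),np.arange(H));k=p["range_z"]
d=np.stack([(c-p["cx"])/p["fx"]*k,-(r-p["cy"])/p["fy"]*k,-k],-1);T=np.array(p["T"])
P=d@T[:3,:3].T+T[:3,3];m=(k>0)&(abs(P[...,0]-550)<75)&(abs(P[...,1]+199)<90)
g=P[m&(P[...,2]>33)&(P[...,2]<80)];print(cv2.minAreaRect(g[:,:2].astype(np.float32)),len(g))
s=(g[:,:2]-[550.5,-198.4])@[-.06,-.998]+65.7
for a in range(-4,138,2):
    z=g[(s>=a)&(s<a+2)&(abs(g[:,0]-550)<45)][:,2]
    if len(z): print(a+1,np.percentile(z,[15,50,85]).round(),end="; ")
E
python3 prof.py t3
```

```text
5.3 [ 546.1 -103.7  107.2] [ 0.5 -0.3 -0.5]Traceback (most recent call last):
  File "prof.py", line 5, in <module>
    print(*[(k,w(p,*models.landmark_of(p,k)[0]["location"],z=45)) for k in("row_start","row_end")])
                    ~~~~~~~~~~~~~~~~~~~~~~~^^^
IndexError: list index out of range
```

Emit:
play_rows(
  dp=[
    [5, 0, -25],
    [4, 0, -20],
    [0, 0, -9],
    [0, 0, -2.7],
    [0, 0, 0],
    [0, 0, 0],
  ],
  yaw=[0, 0, 0, 0, 0, 0],
)

```text
t: 5.9
ee_pos: [555.1, -105.8, 50.8]
orientation: [2.288, 2.152, 0.0]
ft_force: [0.5, -0.5, 0.8]
width: 0.5
grasp_force: 0.0
```

Emit:
play_rows(
  dp=[
    [-0.6, -10.5, 0],
    [-0.6, -10.5, 0],
    [-0.6, -10.5, 0],
    [-0.6, -10.5, 0],
    [-0.6, -10.5, 0],
    [-0.6, -10.5, 0],
  ],
  yaw=[0, 0, 0, 0, 0, 0],
)

```text
t: 6.4
ee_pos: [551.3, -169.5, 50.6]
orientation: [2.287, 2.153, 0.0]
ft_force: [0.0, 0.1, 0.3]
width: 0.3
grasp_force: 0.1
```

Emit:
play_rows(
  dp=[
    [-0.6, -10.5, 0],
    [-0.6, -10.5, 0],
    [-0.6, -10.5, 0],
    [-0.6, -10.5, 0],
    [-0.6, -10.5, 0],
    [-0.6, -10.5, 0],
    [0, 0, 0],
  ],
  yaw=[0, 0, 0, 0, 0, 0, 0],
)

```text
t: 6.98
ee_pos: [547.9, -233.1, 50.4]
orientation: [2.288, 2.152, 0.0]
ft_force: [0.3, 0.9, 0.3]
width: 0.3
grasp_force: 0.0
```

Emit:
play_rows(
  dp=[
    [0, 2, 4],
    [-0.5, -7, 0],
    [-0.5, -8, 0],
    [-0.5, -8, 0],
    [0, 0, 20],
    [0, 30, 25],
    [5, 40, 0],
    [0, 0, 0],
  ],
  yaw=[0, 0, 0, 0, 0, 0, 0, 0],
)

```text
t: 7.65
ee_pos: [552.0, -178.3, 100.6]
orientation: [2.284, 2.156, 0.002]
ft_force: [-0.3, 0.0, -1.6]
width: 0.2
grasp_force: 0.0
```

Emit:
play_rows(
  dp=[
    [2, 40, 0],
    [2, 40, 0],
    [0, 40, 0],
    [0, 40, 0],
    [0, 30, 0],
    [0, 0, 0],
  ],
  yaw=[0, 0, 0, 0, 0, 0],
)

```text
t: 8.15
ee_pos: [555.1, 12.0, 99.2]
orientation: [-2.282, -2.158, -0.0]
ft_force: [0.2, -0.2, -0.8]
width: 0.7
grasp_force: 0.0
```

```bash
sed -i '/^print(\*\[/d' prof.py; python3 prof.py t4
```

```text
8.15 [555.1  12.   99.2] [ 0.2 -0.2 -0.8]
((550.8685302734375, -197.7664794921875), (133.386962890625, 132.29490661621094), 86.40542602539062) 2131
-1 [38. 39. 46.]; 1 [43. 46. 48.]; 3 [43. 47. 48.]; 5 [45. 47. 49.]; 7 [47. 48. 50.]; 9 [46. 47. 50.]; 11 [46. 49. 51.]; 13 [46. 48. 50.]; 15 [47. 49. 53.]; 17 [48. 50. 54.]; 19 [39. 47. 53.]; 21 [36. 38. 43.]; 23 [43. 47. 48.]; 25 [44. 47. 49.]; 27 [44. 46. 48.]; 29 [43. 47. 48.]; 31 [44. 47. 50.]; 33 [46. 48. 51.]; 35 [47. 50. 51.]; 37 [47. 49. 51.]; 39 [46. 50. 52.]; 41 [45. 48. 51.]; 43 [36. 38. 41.]; 45 [40. 45. 47.]; 47 [43. 45. 49.]; 49 [44. 46. 49.]; 51 [45. 47. 49.]; 53 [45. 48. 51.]; 55 [46. 48. 50.]; 57 [47. 50. 51.]; 59 [48. 49. 50.]; 61 [47. 49. 52.]; 63 [49. 50. 53.]; 65 [37. 39. 41.]; 67 [36. 40. 45.]; 69 [43. 46. 48.]; 71 [44. 47. 48.]; 73 [44. 47. 50.]; 75 [45. 47. 51.]; 77 [45. 47. 49.]; 79 [45. 48. 52.]; 81 [46. 49. 52.]; 83 [46. 49. 52.]; 85 [47. 49. 51.]; 87 [45. 45. 45.]; 89 [36. 39. 42.]; 91 [43. 45. 48.]; 93 [44. 46. 48.]; 95 [44. 45. 48.]; 97 [43. 46. 49.]; 99 [46. 48. 50.]; 101 [46. 48. 50.]; 103 [47. 49. 52.]; 105 [46. 49. 51.]; 107 [47. 49. 51.]; 111 [37. 41. 50.]; 113 [45. 49. 50.]; 115 [48. 50. 53.]; 117 [50. 53. 55.]; 119 [47. 51. 54.]; 121 [48. 51. 53.]; 123 [49. 52. 55.]; 125 [51. 54. 57.]; 127 [51. 53. 55.]; 129 [51. 53. 56.]; 131 [51. 54. 56.];
```

Emit:
play_rows(
  dp=[
    [0.5, -40, 0],
    [0.5, -40, -20],
    [0, -36, -18],
    [0, 0, -10],
    [0, 0, -4],
    [0, 0, -1],
    [0, 0, 0],
    [0, 0, 0],
  ],
  yaw=[0, 0, 0, 0, 0, 0, 0, 0],
)

```text
t: 8.87
ee_pos: [556.5, -104.7, 48.2]
orientation: [2.286, 2.155, 0.001]
ft_force: [0.2, 0.4, 0.3]
width: 0.3
grasp_force: 0.0
```

Emit:
play_rows(
  dp=[
    [0, 0, -1],
    [0, 0, 0],
  ],
  yaw=[0, 0],
)

```text
t: 9.03
ee_pos: [556.7, -104.6, 47.3]
orientation: [2.285, 2.155, 0.001]
ft_force: [-0.2, 0.5, -0.7]
width: 0.8
grasp_force: 0.0
```

Emit:
play_rows(
  dp=[
    [0, 0, -1.3],
    [0, 0, 0],
    [-0.6, -10, 0],
    [-0.6, -10, 0],
    [-0.6, -10, 0],
    [-0.6, -10, 0],
    [0, 0, 0],
  ],
  yaw=[0, 0, 0, 0, 0, 0, 0],
)

```text
t: 9.62
ee_pos: [554.0, -147.7, 45.7]
orientation: [2.288, 2.151, 0.0]
ft_force: [-0.4, -0.3, 1.7]
width: 0.5
grasp_force: 0.8
```

Emit:
play_rows(
  dp=[
    [-0.3, -5, -0.3],
    [-0.6, -10, 0],
    [-0.6, -10, 0],
    [-0.6, -10, 0],
    [0, 0, 0],
  ],
  yaw=[0, 0, 0, 0, 0],
)

```text
t: 10.03
ee_pos: [552.1, -181.9, 45.6]
orientation: [2.287, 2.152, 0.0]
ft_force: [-0.8, -2.5, 5.5]
width: 0.3
grasp_force: 2.8
```

Emit:
play_rows(
  dp=[
    [-0.6, -10, 0],
    [-0.6, -10, 0],
    [-0.6, -10, 0],
    [-0.6, -10, 0],
    [-0.5, -8, 0],
    [0, 0, 0],
  ],
  yaw=[0, 0, 0, 0, 0, 0],
)

```text
t: 10.53
ee_pos: [549.1, -229.4, 45.5]
orientation: [2.287, 2.152, 0.0]
ft_force: [-1.6, -2.5, 5.7]
width: 0.7
grasp_force: 2.9
```

Emit:
play_rows(
  dp=[
    [0, 2, 4],
    [0, 0, 5],
    [-0.6, -10, 0],
    [-0.6, -10, 0],
    [-0.4, -6.3, 0],
    [0, 0, 0],
    [0, 0, -1.5],
    [0, 0, 0],
  ],
  yaw=[0, 0, 0, 0, 0, 0, 0, 0],
)

```text
t: 11.2
ee_pos: [546.8, -252.7, 52.2]
orientation: [-2.287, -2.153, 0.0]
ft_force: [0.2, 0.7, 0.7]
width: 0.2
grasp_force: 0.1
```

Emit:
play_rows(
  dp=[
    [0, 0, -1],
    [0, 0, 0],
    [0, 0, -1],
    [0, 0, 0],
  ],
  yaw=[0, 0, 0, 0],
)

```text
t: 11.53
ee_pos: [547.1, -252.3, 50.4]
orientation: [-2.287, -2.154, 0.0]
ft_force: [0.3, 0.4, 0.4]
width: 0.5
grasp_force: 0.0
```

Emit:
play_rows(
  dp=[
    [0, -1, -1],
    [0, 0, -0.7],
    [0, 0, 0],
  ],
  yaw=[0, 0, 0],
)

```text
t: 11.78
ee_pos: [547.3, -253.4, 49.2]
orientation: [-2.287, -2.154, -0.0]
ft_force: [0.3, 0.9, 3.5]
width: 0.7
grasp_force: 1.8
```

Emit:
play_rows(
  dp=[
    [0, 0, -1],
    [0, 0, -0.7],
    [0, 0, 0],
  ],
  yaw=[0, 0, 0],
)

```text
t: 12.03
ee_pos: [547.3, -253.4, 47.6]
orientation: [-2.287, -2.154, -0.0]
ft_force: [-1.1, 2.9, 4.8]
width: 0.2
grasp_force: 2.4
```

Emit:
play_rows(
  dp=[
    [0, 0, -0.7],
    [0, 0, -0.7],
    [0, 0, 0],
    [0, 0, 0],
  ],
  yaw=[0, 0, 0, 0],
)

```text
t: 12.37
ee_pos: [547.3, -253.4, 46.2]
orientation: [-2.287, -2.154, -0.0]
ft_force: [-0.3, 2.0, 5.0]
width: 0.7
grasp_force: 2.6
```

Emit:
play_rows(
  dp=[
    [0, 0, -0.6],
    [0, 0, 0],
  ],
  yaw=[0, 0],
)

```text
t: 12.53
ee_pos: [547.3, -253.4, 45.6]
orientation: [-2.287, -2.154, -0.0]
ft_force: [-1.4, 2.1, 6.1]
width: 0.4
grasp_force: 2.7
```

Emit:
play_rows(
  dp=[
    [0, 0, -0.4],
    [0, 0, 0],
  ],
  yaw=[0, 0],
)

```text
t: 12.7
ee_pos: [547.3, -253.4, 45.5]
orientation: [-2.287, -2.154, -0.0]
ft_force: [-1.6, 3.0, 8.2]
width: 0.4
grasp_force: 3.9
```

Emit:
play_rows(
  dp=[
    [0, 0, -0.5],
    [0, 0, 0],
  ],
  yaw=[0, 0],
)

```text
t: 12.87
ee_pos: [547.4, -253.4, 45.4]
orientation: [2.287, 2.154, 0.0]
ft_force: [-3.0, 2.4, 12.3]
width: 0.1
grasp_force: 5.9
```

Emit:
play_rows(
  dp=[
    [0, 0, -0.4],
    [0, 0, 0],
  ],
  yaw=[0, 0],
)

```text
t: 13.03
ee_pos: [547.4, -253.5, 45.3]
orientation: [2.287, 2.154, 0.0]
ft_force: [-4.0, 3.4, 13.9]
width: 0.6
grasp_force: 7.5
```

Emit:
play_rows(
  dp=[
    [0, 0, 5],
    [0, 0, 25],
    [0, 20, 30],
    [2, 40, 10],
    [2, 40, 0],
    [2, 40, 0],
    [2, 40, 0],
    [0, 40, 0],
  ],
  yaw=[0, 0, 0, 0, 0, 0, 0, 0],
)

```text
t: 13.7
ee_pos: [555.4, -32.0, 114.2]
orientation: [2.287, 2.153, 0.001]
ft_force: [1.5, 0.2, -0.3]
width: 0.1
grasp_force: 0.0
```

Emit:
play_rows(
  dp=[
    [0, 40, 0],
    [0, 25, 0],
    [0, 0, 0],
    [0, 0, 0],
  ],
  yaw=[0, 0, 0, 0],
)

```text
t: 14.03
ee_pos: [555.2, 32.5, 113.9]
orientation: [2.284, 2.157, -0.0]
ft_force: [0.2, -0.0, -0.1]
width: 0.7
grasp_force: 0.0
```

```bash
python3 prof.py t5
python3 - <<'E'
from h import *
p=viewer.get_image("scene");save(p,"pics/s5.png")
r=lambda i:cv2.resize(i,None,fx=2.85,fy=2.85,interpolation=cv2.INTER_CUBIC)*1
a=cv2.imread("pics/t5.png")[160:250,260:350];b=cv2.imread("pics/s5.png")[170:260,270:360]
f=lambda i:cv2.resize(i,(400,400),interpolation=cv2.INTER_CUBIC)
cv2.imwrite("pics/c5.png",np.hstack([f(a),f(b)]))
E
```

```text
14.0333 [555.2  32.5 113.9] [ 0.2 -0.  -0.1]
((550.670166015625, -198.28530883789062), (134.17958068847656, 132.49368286132812), 86.45248413085938) 2118
-1 [37. 40. 45.]; 1 [43. 45. 47.]; 3 [43. 45. 48.]; 5 [43. 45. 48.]; 7 [45. 47. 47.]; 9 [42. 45. 48.]; 11 [42. 45. 48.]; 13 [43. 46. 49.]; 15 [44. 45. 47.]; 17 [41. 44. 48.]; 19 [41. 45. 48.]; 21 [37. 40. 43.]; 23 [42. 45. 48.]; 25 [43. 46. 48.]; 27 [43. 45. 48.]; 29 [41. 44. 48.]; 31 [44. 45. 48.]; 33 [44. 45. 48.]; 35 [42. 44. 47.]; 37 [44. 46. 49.]; 39 [42. 44. 47.]; 41 [41. 45. 47.]; 43 [36. 40. 41.]; 45 [40. 44. 47.]; 47 [42. 45. 47.]; 49 [43. 46. 49.]; 51 [42. 45. 48.]; 53 [42. 43. 45.]; 55 [43. 45. 49.]; 57 [43. 45. 48.]; 59 [43. 46. 49.]; 61 [44. 46. 49.]; 63 [43. 46. 47.]; 65 [40. 43. 46.]; 67 [37. 41. 45.]; 69 [43. 45. 47.]; 71 [42. 45. 48.]; 73 [43. 46. 48.]; 75 [42. 44. 47.]; 77 [43. 45. 48.]; 79 [43. 45. 47.]; 81 [43. 46. 48.]; 83 [42. 44. 47.]; 85 [42. 45. 48.]; 87 [41. 43. 45.]; 89 [36. 38. 41.]; 91 [43. 46. 48.]; 93 [44. 47. 49.]; 95 [42. 46. 50.]; 97 [44. 46. 48.]; 99 [42. 47. 49.]; 101 [43. 46. 48.]; 103 [43. 46. 47.]; 105 [44. 46. 48.]; 107 [44. 46. 48.]; 109 [42. 42. 42.]; 111 [35. 38. 41.]; 113 [43. 45. 48.]; 115 [43. 46. 49.]; 117 [44. 46. 48.]; 119 [43. 45. 47.]; 121 [44. 45. 47.]; 123 [42. 47. 49.]; 125 [43. 44. 49.]; 127 [43. 44. 47.]; 129 [43. 45. 47.]; 131 [43. 44. 47.]; 133 [41. 42. 42.];
```

View pics/c5.png

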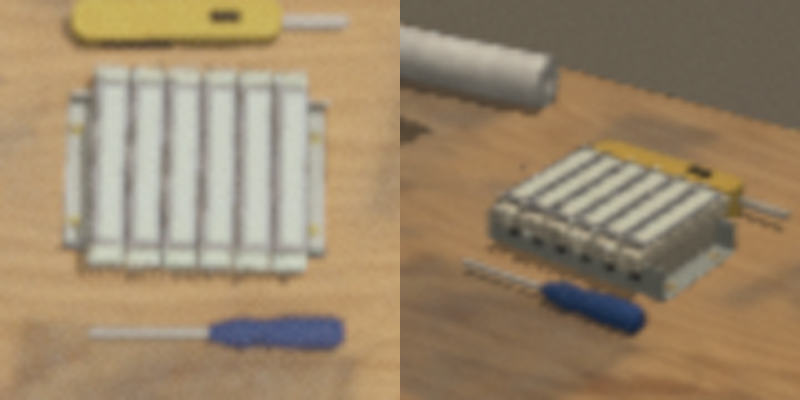

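All six strips lie flat, as evenly spaced strips across the left picture (columns 95–305). The end module is level with the rest at about 45 mm, and the frame and tools haven't moved.

```bash
python3 -c "
from workcell import ticket;print(ticket.close_job())"
```

```text
the job is handed in; nothing more can be done
None
```

I folded all six label strips flat and pressed the end module home, level with the rest (about 14 N at most); the last pictures show the frame and tools where they were, and the job is handed in at about 14 s.

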